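# Pin the roundel clamp on a stopped carving turntable, then reset the stop

### The arm

A 6-joint arm with a two-finger parallel gripper is mounted at the origin on the work surface. World frame = base frame: x ahead of the robot, y to its left, z up, the work surface at z = 0. Lengths are in m, angles in rad, forces in N, time in s.
With the tool pointing down it reaches from about 0.375 to 0.9 m from the base axis. Payload 3.1 kg.
Tool frame: the origin (TCP) lies at the very end of the fingers, on their centre line; the grasp point (between the pads) lies 19 mm behind it; z points along the fingers, y is the direction in which the jaws open and shut (so a half turn about z gives the same grasp; the last joint's range is limited). The gripper opens to 85 mm and grips with 20 to 120 N. Pads are 22 mm wide; open, the fingers measure 114 mm over their backs; the gripper's body (76 mm by 85 mm) begins 54 mm behind the grasp point. The pads swing forward as they close: fully open they stand 13 mm farther back than shut.
Start: joints at [-1.431, 0.527, 1.433, -0, 1.181, -0.178], TCP at [0.195, -0.594, 0.231] pointing down, gripper open.
Joint ranges: [-3.08, 3.08], [-0.75, 2.2], [0.22, 2.44], [-1.43, 4.57], [0, 2.65], [-2.85, 2.85]. Speed limits (rad/s): [2.79, 2.79, 3.14, 3.14, 3.14, 3.14].

### API

Orientations are given as a unit quaternion [x, y, z, w].
In Python, from station import manip gives the robot as it stands.
- The arm moves only by the tool send_rows, never from a script. Its argument "motion" is a list of rows, each an object with "gripper": the finger opening in mm, from 0 to 85.4; "travel": the shift along the tool's x, y, z in mm, a list of three; "rotation": the turn, a rotation vector about the tool's x, y, z in degrees, a list of three. In form: [{"gripper": gripper, "travel": [x, y, z], "rotation": [ax, ay, az]}, ...]. A call has 1 to 12 rows; each row shifts and turns the commanded pose from where the row before left it, along the tool's axes as they then stand; what a row does not reach is not made up. A row lasts 1/12 s, in which the tool goes at most 41.7 mm and 7.16 degrees, less where a joint would pass 70% of its speed; a pose out of reach is approached as far as the arm can. A call is refused whole if a number of a shift passes 41.7 or a number of a turn 7.16, either way. A call with a gripper value outside its range is refused whole. The fingers move at their own pace and stop on an object; "newtons" is the grip in N (left out, the last holds). Time passes only in rows, so rows that do not move let the fingers close. It gives the time, the measured TCP pose, the force and the opening at its end, in the units of the state.
- manip.sense(): the state, without advancing time (a new reading comes with each control period).
- manip.snapshot(name): name is "scene" or "top" or "wrist"; returns the picture (384x512x3 uint8, red, green, blue); there is no depth.
- manip.calibration(name): a dict with "fx", "fy", "cx", "cy" (pixels), "cam_to_world" (4x4, takes a point from camera to world coordinates). Camera axes: x right, y down, z forward; pixel columns grow to the right and rows downward; lengths in m; the calibration is good to about 2 mm. A picture is of the moment at which its call begins: read the wrist's pose just before it. calibration takes no time and is no camera call; for the wrist camera it gives the pose at the moment of the call.
- manip.sign_off(): hands the job in, once; it reports no verdict.
The state is a dict: "t": time; "q": joint angles; "qd": joint speeds; "tau": joint torques, N m; "tcp_pos": TCP position; "tool_rot": TCP orientation; "force": force on the tool from outside, world axes, zero at the start; "ft_torque": the same for the moment, N m; "finger_gap": opening from 0.0 (shut) to 1.0 (fully open).
Only numpy, scipy, OpenCV 4.12 (cv2) and the standard library are available. Lean on these libraries where they do the work, as an engineer would, in place of code of your own. Each camera call takes 0.05 s, during which the arm holds its last target. There are 200 camera calls.

### The job

Make the carving turntable safe and ready: press the mushroom stop on the control box until it latches down by itself and let go, then draw the clamp pin out from under the wooden tool rest and push it fully home through both eyelets of the clamp on the turntable, handle shoulder against the ear, from either side. Only then turn the mushroom head clockwise so that it springs back up. Do not press the flat start button, and leave the hammer, bowl and chisel where they lie.

Things in the scene. Friction and masses are not known exactly. Their poses are not given: they have to be found in the camera images.
- stop_box: Low fixed aluminium box, 85 (x) x 170 (y) mm, 50 mm high. Origin: centre of its underside. On its top stand the mushroom stop at y = +42 mm and the flat start button (22 mm across, 20 mm high above the box) at y = -45 mm, both at x = 0. Fingers closing along the box's x axis stay clear of the start button.
- stop_top (a point): Centre of the top of the black mushroom stop head, which moves with it: 94 mm above the bench when up, about 85 mm when latched down. The head is round, 40 mm across with upright sides from 4 to 22 mm below its top, on a 24 mm neck; it can be pinched across its sides at any yaw.
- stop_press (a joint): How far the mushroom stop is pressed (m): 0 up; 0.011 is the end of travel; at about 0.009 it latches and stays at about 0.0085 when let go. Pressing it to the latch takes 6 to 10 N straight down.
- stop_turn (a joint): Turn of the mushroom head (rad), 0 at rest, growing clockwise seen from above, at most 1.3; it creeps back to 0 when let go. When latched, turning it past about 0.7 frees the latch, and the head springs up once the fingers let go of it.
- start (a joint): Travel of the flat start button (m), 0 not pressed. Must not be pressed.
- turntable: Fixed turntable, origin under its centre: steel plate 320 mm across, top at 50 mm; marble roundel 196 mm across on it, top at 71 mm. The clamp stands at x = -125 mm: two upright steel ears 8 mm thick (y), 30 mm wide (x), top at 114 mm, 24 mm apart, the clamp bar's eye (18 mm hole) between them. The eyelets share one level axis along the turntable's y.
- clevis_eye (a point): Centre of the clamp's eyelets, midway between the two ears, 100 mm above the bench. Each ear's eyelet is 14 mm across; the outer faces of the ears are 20 mm from this point along the turntable's +y and -y.
- tool_rest: Low fixed wooden bridge, 90 mm deep (x), 170 mm wide (y), 48 mm high; its 14 mm top board leaves a 34 mm high, 138 mm wide opening towards -x, closed at the back. The pin's handle lies under it at the start, the shank sticks out of the opening.
- pin: Loose steel clamp pin lying on the bench, about 130 g: a round shank 10 mm thick, 95 mm long along its +x, with a 3 mm taper at the tip; behind it a flat handle 36 mm long (x), 24 mm wide (y), 10 mm thick (z), whose front end is the shoulder. Origin: at the shoulder, on the underside, 5 mm below the shank's axis. Mass centre about 12 mm ahead of it.
- pin_handle (a point): Centre of the pin's handle, 18 mm behind the shoulder, on the shank's axis.
- pin_tip (a point): End of the pin's shank, 95 mm ahead of the shoulder.
- pin_home (a point): Point on the shank's axis 20 mm ahead of the shoulder; it lies at clevis_eye when the pin is fully home.
- mallet: Bystander: hammer lying on the bench. Leave it.
- bowl: Bystander: plaster bowl 120 mm across, 50 mm high. Leave it.
- chisel: Bystander: plain steel stone chisel, 170 mm long along x, 10 mm thick, between the robot and the turntable. Leave it.

How it is judged:
By the outcome, as a careful person would: the job done as asked, in the order asked, and still so for the second after the job is handed in, with the robot touching nothing.
It also fails if it takes over 67 s, if anything falls off the work surface, if the arm or the gripper's body presses on something with over 40 N, if the wrist force passes 120 N, or if a joint passes its speed limit or range.

## Working session

There is one attempt and no reset: what is moved stays moved. The work goes in short steps, Python scripts to look and compute and a tool call to move; the robot and the scene stay as the last step left them, time stands still between calls to the robot, and variables do not carry over. Pictures are saved under pics/ and viewed, about 8 in all and at most 12, crops included, and the job is handed in when it is done.

Besides the shell and the picture viewer there is one more tool, called after "Emit:" by a JSON object that holds its "api" and its "payload", one argument or row to a line. send_rows: Moves the arm, as the interface text tells. Its arguments: {"type":"object","properties":{"motion":{"type":"array","items":{"type":"object","properties":{"gripper":{"type":"number"},"travel":{"type":"array","items":{"type":"number"}},"rotation":{"type":"array","items":{"type":"number"}}}}},"newtons":{"type":"number"}},"required":["motion"]}

```bash
mkdir -p pics; python3 - <<'E'
from station import manip
import cv2
for n in("scene","top"):
    cv2.imwrite(f"pics/{n}0.png",manip.snapshot(n)[:,:,::-1])
    c=manip.calibration(n);print(n,c)
s=manip.sense();print(s)
E
```

```text
scene {'fx': 417.453711894271, 'fy': 417.453711894271, 'cx': 252.1348441614845, 'cy': 197.62728161785964, 'cam_to_world': array([[-0.78906691,  0.33453331, -0.51522896,  1.18981311],
       [ 0.61430415,  0.43237236, -0.66006406,  0.83714309],
       [ 0.00195735, -0.83734199, -0.54667592,  0.79263984],
       [ 0.        ,  0.        ,  0.        ,  1.        ]])}
top {'fx': 454.48967352697605, 'fy': 454.48967352697605, 'cx': 251.45679686773147, 'cy': 195.76121847947405, 'cam_to_world': array([[ 1.91766880e-02, -9.93294453e-01,  1.14010459e-01,
         4.11009009e-01],
       [-9.99726944e-01, -1.75270086e-02,  1.54544703e-02,
         2.90569023e-04],
       [-1.33525774e-02, -1.14275694e-01, -9.93359338e-01,
         1.22569302e+00],
       [ 0.00000000e+00,  0.00000000e+00,  0.00000000e+00,
         1.00000000e+00]])}
{'t': 0.1, 'q': array([-1.43149451e+00,  5.28385594e-01,  1.43374548e+00, -6.10254657e-06,
        1.18142787e+00, -1.78499677e-01]), 'qd': array([-6.18948671e-05, -2.89051687e-03, -2.44935648e-03, -7.24490047e-04,
       -1.66591979e-04,  1.46091429e-03]), 'tau': array([-2.46665440e-04, -4.43305743e+01, -1.78586107e+01, -1.79204094e-04,
        3.90337809e-03, -3.83554863e-06]), 'tcp_pos': array([ 0.19523614, -0.59305418,  0.230433  ]), 'tool_rot': array([ 9.87401157e-01,  1.58233969e-01,  1.64461460e-05, -9.83011024e-04]), 'force': array([-1.03799622, -0.47823295, -0.15711172]), 'ft_torque': array([-0.02232103, -0.01983786, -0.00110895]), 'finger_gap': 0.9962405134487182}
```

View pics/top0.png

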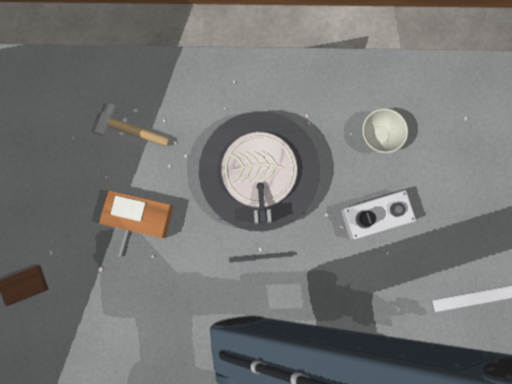

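View pics/scene0.png

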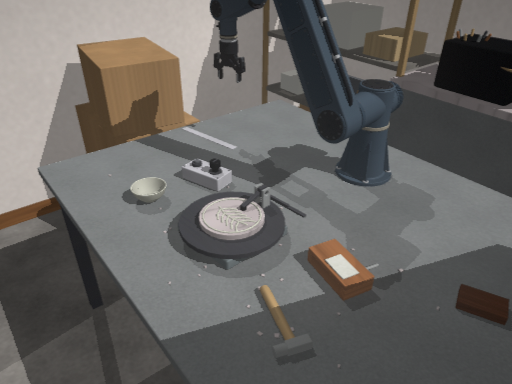

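The top view shows the mushroom at about (366,218), the start button at (397,209), the clamp ears at about (262,215), the tool rest at (137,214) with the pin shank at (127,232)-(122,255), and the chisel at (262,257). The scene view agrees. Next I'll compute positions and zoom in.

```bash
cat > h.py <<'E'
import numpy as np,cv2
from station import manip
from scipy.spatial.transform import Rotation as R
def ray(c,u,v,z):
    T=c["cam_to_world"];d=T[:3,:3]@[(u-c["cx"])/c["fx"],(v-c["cy"])/c["fy"],1];o=T[:3,3]
    return np.round(o+d*(z-o[2])/d[2],4)
def proj(c,p):
    T=c["cam_to_world"];q=T[:3,:3].T@(np.array(p)-T[:3,3]);return np.round([c["fx"]*q[0]/q[2]+c["cx"],c["fy"]*q[1]/q[2]+c["cy"]],1)
def st():
    s=manip.sense();r=R.from_quat(s["tool_rot"]).as_matrix()
    print("t",round(s["t"],2),"tcp",s["tcp_pos"].round(4),"F",s["force"].round(1),"gap",round(s["finger_gap"],3),"q",s["q"].round(2));print("tool axes cols\n",r.round(3));return s,r
def dist(tgt,r,p): # tool-frame shift mm
    return np.round(r.T@(np.array(tgt)-p)*1000,1)
E
python3 - <<'E'
from h import *
c=manip.calibration("top")
for n,u,v,z in[("mush",366,218,.094),("start",397.5,209,.07),("table",260,170,.05),("roundel",259.5,169.5,.071),("ear",262,213,.114),("rest",137,214,.048),("pinA",127,232,.005),("pinB",122,255,.005),("chisL",230,260,.01),("chisR",296,254,.01)]:print(n,ray(c,u,v,z))
im=cv2.imread("pics/top0.png")
f=lambda x0,y0:cv2.resize(im[y0:y0+75,x0:x0+100],(400,300),interpolation=cv2.INTER_CUBIC)
cv2.imwrite("pics/z.png",np.vstack([np.hstack([f(80,185),f(215,170)]),np.hstack([f(335,180),cv2.resize(cv2.imread("pics/scene0.png")[160:235,200:300],(400,300),interpolation=cv2.INTER_CUBIC)])]))
st()
E
```

```text
mush [ 0.4903 -0.2677  0.094 ]
start [ 0.5164 -0.3534  0.07  ]
table [ 0.6143 -0.0025  0.05  ]
roundel [ 0.6119 -0.0011  0.071 ]
ear [ 0.4965 -0.0091  0.114 ]
rest [0.4931 0.3159 0.048 ]
pinA [0.4471 0.352  0.005 ]
pinB [0.3856 0.3624 0.005 ]
chisL [0.3781 0.0728 0.01  ]
chisR [ 0.3973 -0.1018  0.01  ]
t 0.1 tcp [ 0.1952 -0.5931  0.2304] F [-1.  -0.5 -0.2] gap 0.996 q [-1.43  0.53  1.43 -0.    1.18 -0.18]
tool axes cols
 [[ 0.95   0.312 -0.   ]
 [ 0.312 -0.95   0.002]
 [ 0.    -0.002 -1.   ]]
```

View pics/z.png

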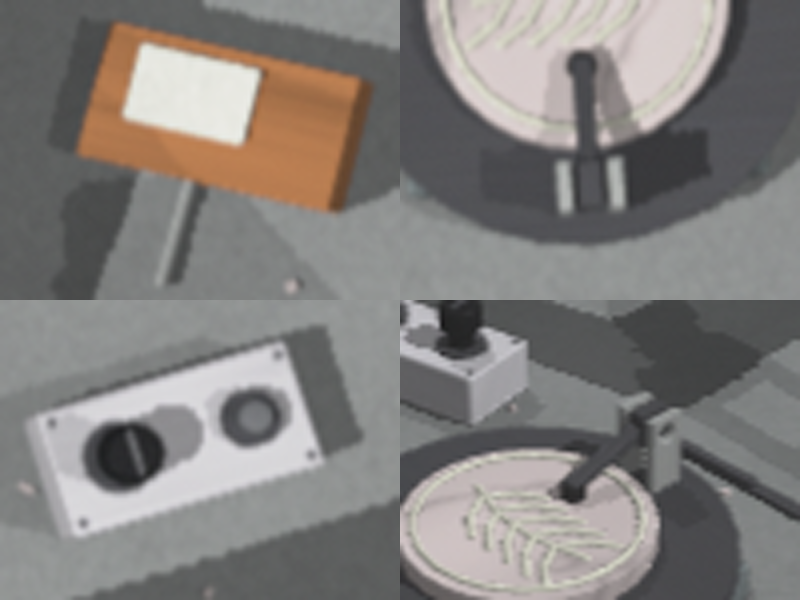

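The zoom shows the mushroom centre at about (366.5,219), the ear tops at (256.3,216.5) and (269.3,216), and the shank running from (127.5,230) to its tip at (120,255.8). Now moving above the mushroom with the fingers closing.

Emit:
{"api": "send_rows", "payload": {
  "motion": [
    {"gripper": 0,"travel": [31.7,-18.1,3],"rotation": [0,0,0]},
    {"gripper": 0,"travel": [31.7,-18.1,3],"rotation": [0,0,0]},
    {"gripper": 0,"travel": [31.7,-18.1,3],"rotation": [0,0,0]},
    {"gripper": 0,"travel": [31.7,-18.1,3],"rotation": [0,0,0]},
    {"gripper": 0,"travel": [31.7,-18.1,3],"rotation": [0,0,0]},
    {"gripper": 0,"travel": [31.7,-18.1,3],"rotation": [0,0,0]},
    {"gripper": 0,"travel": [31.7,-18.1,3],"rotation": [0,0,0]},
    {"gripper": 0,"travel": [31.7,-18.1,3],"rotation": [0,0,0]},
    {"gripper": 0,"travel": [31.7,-18.1,3],"rotation": [0,0,0]},
    {"gripper": 0,"travel": [31.7,-18.1,3],"rotation": [0,0,0]},
    {"gripper": 0,"travel": [31.7,-18.1,0],"rotation": [0,0,0]},
    {"gripper": 0,"travel": [31.7,-18.1,0],"rotation": [0,0,0]}
  ],
  "newtons": 60
}}

```text
t: 1.1
tcp_pos: [0.4894, -0.2666, 0.2007]
tool_rot: [0.987, 0.158, -0.0, -0.001]
force: [0.3, -0.5, 0.6]
finger_gap: 0.003
```

```bash
python3 - <<'E'
from h import *
s,r=st()
c=manip.calibration("wrist");im=manip.snapshot("wrist")
cv2.imwrite("pics/w1.png",im[:,:,::-1])
print(c["cam_to_world"].round(3),c["fx"],c["cx"],c["cy"])
print("pred",proj(c,[.489,-.269,.094]),proj(c,[.5164,-.3534,.07]))
c=manip.calibration("top")
for n,u,v,z in[("mush",366.8,218.8,.094),("earL",256.3,216.5,.114),("earR",269.3,216,.114),("pinA",127.5,230,.005),("tip",120,255.7,.005)]:print(n,ray(c,u,v,z))
print(dist([.489,-.269,.094],r,s["tcp_pos"]))
E
```

```text
t 1.1 tcp [ 0.4894 -0.2666  0.2007] F [ 0.3 -0.5  0.6] gap 0.003 q [-0.7   0.48  1.64 -0.    1.03  0.55]
tool axes cols
 [[ 0.95   0.312 -0.001]
 [ 0.312 -0.95   0.001]
 [-0.001 -0.001 -1.   ]]
[[ 0.312 -0.915 -0.256  0.554]
 [-0.95  -0.3   -0.083 -0.246]
 [-0.001  0.269 -0.963  0.343]
 [ 0.     0.     0.     1.   ]] 270.4637578684219 256.8978322758548 192.74746078200528
pred [258.5 192.2] [343.6 186.3]
mush [ 0.4884 -0.2697  0.094 ]
earL [0.4877 0.0047 0.114 ]
earR [ 0.4895 -0.0271  0.114 ]
pinA [0.4525 0.351  0.005 ]
tip [0.3836 0.3676 0.005 ]
[ -1.    2.2 106.7]
```

View pics/w1.png

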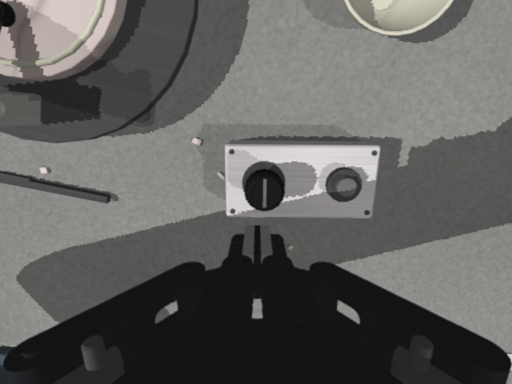

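The wrist view shows the mushroom at about (265,189) and the start button at (345,184), so the head is 4-6 mm farther along tool y. Descending, then pressing slowly.

Emit:
{"api": "send_rows", "payload": {
  "motion": [
    {"gripper": 0,"travel": [0,3,30],"rotation": [0,0,0]},
    {"gripper": 0,"travel": [0,3,30],"rotation": [0,0,0]},
    {"gripper": 0,"travel": [0,0,25],"rotation": [0,0,0]},
    {"gripper": 0,"travel": [0,0,14],"rotation": [0,0,0]},
    {"gripper": 0,"travel": [0,0,5],"rotation": [0,0,0]},
    {"gripper": 0,"travel": [0,0,4],"rotation": [0,0,0]},
    {"gripper": 0,"travel": [0,0,4],"rotation": [0,0,0]},
    {"gripper": 0,"travel": [0,0,3],"rotation": [0,0,0]},
    {"gripper": 0,"travel": [0,0,1],"rotation": [0,0,0]},
    {"gripper": 0,"travel": [0,0,0],"rotation": [0,0,0]}
  ]
}}

```text
t: 1.98
tcp_pos: [0.4911, -0.2747, 0.0863]
tool_rot: [0.987, 0.158, 0.001, 0.001]
force: [0.4, -0.6, -0.4]
finger_gap: -0.003
```

Emit:
{"api": "send_rows", "payload": {
  "motion": [
    {"gripper": 0,"travel": [0,0,1],"rotation": [0,0,0]},
    {"gripper": 0,"travel": [0,0,1],"rotation": [0,0,0]},
    {"gripper": 0,"travel": [0,0,0],"rotation": [0,0,0]}
  ]
}}

```text
t: 2.23
tcp_pos: [0.4915, -0.2751, 0.0844]
tool_rot: [0.987, 0.158, 0.001, 0.001]
force: [-0.9, -0.9, 6.1]
finger_gap: -0.006
```

Emit:
{"api": "send_rows", "payload": {
  "motion": [
    {"gripper": 0,"travel": [0,0,1.5],"rotation": [0,0,0]},
    {"gripper": 0,"travel": [0,0,1],"rotation": [0,0,0]},
    {"gripper": 0,"travel": [0,0,1],"rotation": [0,0,0]},
    {"gripper": 0,"travel": [0,0,0],"rotation": [0,0,0]}
  ]
}}

```text
t: 2.57
tcp_pos: [0.4917, -0.2753, 0.0829]
tool_rot: [0.987, 0.158, 0.001, 0.002]
force: [-2.7, 2.1, 17.4]
finger_gap: -0.0
```

Emit:
{"api": "send_rows", "payload": {
  "motion": [
    {"gripper": 0,"travel": [0,0,-10],"rotation": [0,0,0]},
    {"gripper": 0,"travel": [0,0,-30],"rotation": [0,0,0]},
    {"gripper": 0,"travel": [0,0,-40],"rotation": [0,0,0]},
    {"gripper": 0,"travel": [0,0,-36],"rotation": [0,0,0]},
    {"gripper": 0,"travel": [0,0,0],"rotation": [0,0,0]}
  ]
}}

```text
t: 2.98
tcp_pos: [0.4949, -0.2775, 0.2033]
tool_rot: [0.987, 0.158, 0.005, 0.006]
force: [0.8, -0.2, 0.1]
finger_gap: -0.001
```

```bash
python3 - <<'E'
from h import *
s,r=st()
c=manip.calibration("wrist");b=manip.snapshot("wrist")[:,:,::-1]
a=cv2.imread("pics/w1.png")
g=lambda i:cv2.resize(i[130:230,200:400],(600,300),interpolation=cv2.INTER_CUBIC)
cv2.imwrite("pics/w2.png",np.vstack([g(a),g(b)]));cv2.imwrite("pics/w2f.png",b)
print(proj(c,[.491,-.272,.094]),proj(c,[.491,-.272,.0855]))
E
```

```text
t 2.98 tcp [ 0.4949 -0.2775  0.2033] F [ 0.8 -0.2  0.1] gap -0.001 q [-0.71  0.48  1.62  0.    1.03  0.54]
tool axes cols
 [[ 0.95   0.313  0.012]
 [ 0.313 -0.95  -0.01 ]
 [ 0.009  0.014 -1.   ]]
[247.9 193.4] [248.1 191.2]
```

View pics/w2.png

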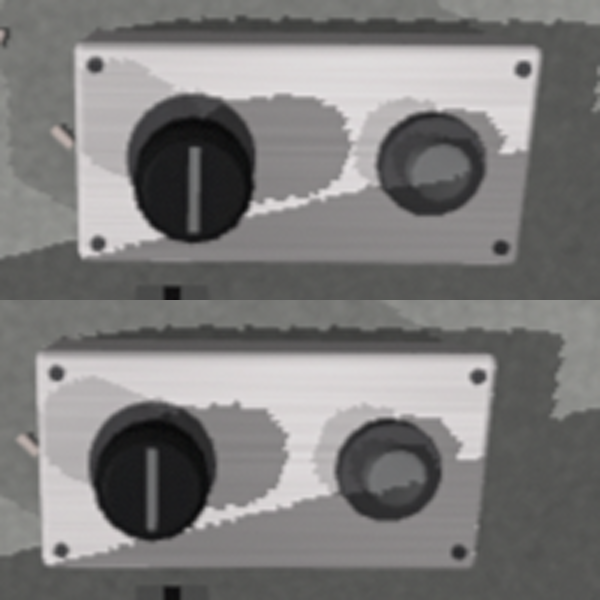

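The lower picture shows the head sitting lower (its offset from its shadow and from the bolts shrank) and it stayed there after I let go, so it is latched. Moving over to the pin.

Emit:
{"api": "send_rows", "payload": {
  "motion": [
    {"gripper": 50,"travel": [8.2,-39,0],"rotation": [0.8,-0.5,0]},
    {"gripper": 50,"travel": [8.2,-39,0],"rotation": [0,0,0]},
    {"gripper": 50,"travel": [8.2,-39,0],"rotation": [0,0,0]},
    {"gripper": 50,"travel": [8.2,-39,0],"rotation": [0,0,0]},
    {"gripper": 50,"travel": [8.2,-39,0],"rotation": [0,0,0]},
    {"gripper": 50,"travel": [8.2,-39,0],"rotation": [0,0,0]},
    {"gripper": 50,"travel": [8.2,-39,0],"rotation": [0,0,0]},
    {"gripper": 50,"travel": [8.2,-39,0],"rotation": [0,0,0]},
    {"gripper": 50,"travel": [8.2,-39,0],"rotation": [0,0,0]},
    {"gripper": 50,"travel": [8.2,-39,0],"rotation": [0,0,0]},
    {"gripper": 50,"travel": [8.2,-39,0],"rotation": [0,0,0]},
    {"gripper": 50,"travel": [8.2,-39,0],"rotation": [0,0,0]}
  ]
}}

```text
t: 4.03
tcp_pos: [0.4368, 0.2029, 0.2]
tool_rot: [0.987, 0.158, -0.006, -0.006]
force: [1.0, -0.1, -0.3]
finger_gap: 0.586
```

Emit:
{"api": "send_rows", "payload": {
  "motion": [
    {"gripper": 50,"travel": [8.2,-39,0],"rotation": [0,0,0]},
    {"gripper": 50,"travel": [8.2,-39,0],"rotation": [0,0,0]},
    {"gripper": 50,"travel": [8.2,-39,0],"rotation": [0,0,0]},
    {"gripper": 50,"travel": [8.2,-39,0],"rotation": [0,0,0]},
    {"gripper": 50,"travel": [0,0,0],"rotation": [0,0,6.4]},
    {"gripper": 50,"travel": [0,0,0],"rotation": [0,0,6.4]},
    {"gripper": 50,"travel": [0,0,0],"rotation": [0,0,6.4]},
    {"gripper": 50,"travel": [0,0,0],"rotation": [0,0,6.4]},
    {"gripper": 50,"travel": [0,0,0],"rotation": [0,0,6.4]},
    {"gripper": 50,"travel": [0,0,0],"rotation": [0,0,0]}
  ]
}}

```text
t: 4.87
tcp_pos: [0.4197, 0.3593, 0.2015]
tool_rot: [0.993, -0.121, -0.008, -0.004]
force: [0.5, -0.5, 0.7]
finger_gap: 0.587
```

```bash
python3 - <<'E'
from h import *
s,r=st()
c=manip.calibration("wrist");b=manip.snapshot("wrist")[:,:,::-1]
cv2.imwrite("pics/w3.png",b);np.save("c3.npy",c,allow_pickle=True)
print("pred",proj(c,[.4525,.351,.005]),proj(c,[.3836,.3676,.005]),c["cam_to_world"].round(3))
E
```

```text
t 4.87 tcp [0.4197 0.3593 0.2015] F [ 0.5 -0.5  0.7] gap 0.587 q [0.5  0.47 1.64 0.02 1.04 2.3 ]
tool axes cols
 [[ 0.971 -0.24  -0.015]
 [-0.24  -0.971  0.009]
 [-0.017 -0.006 -1.   ]]
pred [257.4 143.6] [257.7 198.2] [[-0.241 -0.931 -0.274  0.488]
 [-0.971  0.229  0.074  0.341]
 [-0.006  0.284 -0.959  0.343]
 [ 0.     0.     0.     1.   ]]
```

View pics/w3.png

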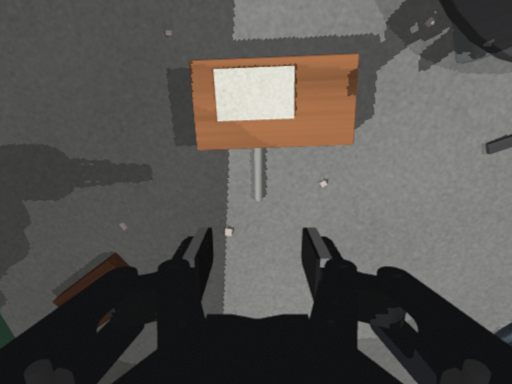

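The shank runs from (258,148) to its tip at (260,200), within 2 mm of the prediction. Descending onto it; the small tilt gets corrected too.

Emit:
{"api": "send_rows", "payload": {
  "motion": [
    {"gripper": 50,"travel": [-4.5,2,0],"rotation": [-0.4,0.85,0]},
    {"gripper": 50,"travel": [0,0,35],"rotation": [0,0,0]},
    {"gripper": 50,"travel": [0,0,35],"rotation": [0,0,0]},
    {"gripper": 50,"travel": [0,0,35],"rotation": [0,0,0]},
    {"gripper": 50,"travel": [0,0,35],"rotation": [0,0,0]},
    {"gripper": 50,"travel": [0,0,30],"rotation": [0,0,0]},
    {"gripper": 50,"travel": [0,0,15],"rotation": [0,0,0]},
    {"gripper": 50,"travel": [0,0,5],"rotation": [0,0,0]},
    {"gripper": 50,"travel": [0,0,0],"rotation": [0,0,0]}
  ]
}}

```text
t: 5.67
tcp_pos: [0.4143, 0.3582, 0.0115]
tool_rot: [0.993, -0.119, -0.001, 0.001]
force: [-0.1, -0.2, 0.5]
finger_gap: 0.591
```

```bash
python3 -c "
from h import *
st()"
```

```text
t 5.67 tcp [0.4143 0.3582 0.0115] F [-0.1 -0.2  0.5] gap 0.591 q [ 0.51  0.77  1.77 -0.    0.6   2.32]
tool axes cols
 [[ 0.972 -0.237 -0.003]
 [-0.237 -0.972 -0.002]
 [-0.002  0.002 -1.   ]]
```

Emit:
{"api": "send_rows", "payload": {
  "motion": [
    {"gripper": 30,"travel": [0,0,4],"rotation": [0,0,0]},
    {"gripper": 0,"travel": [0,0,3.5],"rotation": [0,0,0]},
    {"gripper": 0,"travel": [0,0,0],"rotation": [0,0,0]},
    {"gripper": 0,"travel": [0,0,0],"rotation": [0,0,0]},
    {"gripper": 0,"travel": [0,0,0],"rotation": [0,0,0]},
    {"gripper": 0,"travel": [0,0,0],"rotation": [0,0,0]}
  ],
  "newtons": 40
}}

```text
t: 6.17
tcp_pos: [0.416, 0.3591, 0.0064]
tool_rot: [0.993, -0.12, 0.001, -0.001]
force: [-0.8, -0.5, 4.0]
finger_gap: 0.071
```

Emit:
{"api": "send_rows", "payload": {
  "motion": [
    {"gripper": 30,"travel": [0,0,0],"rotation": [0,0,0]},
    {"gripper": 30,"travel": [0,0,0],"rotation": [0,0,0]},
    {"gripper": 30,"travel": [0,0,2],"rotation": [0,0,0]},
    {"gripper": 30,"travel": [0,0,1],"rotation": [0,0,0]},
    {"gripper": 30,"travel": [0,0,0],"rotation": [0,0,0]}
  ]
}}

```text
t: 6.58
tcp_pos: [0.4153, 0.3585, 0.002]
tool_rot: [0.993, -0.12, -0.0, 0.0]
force: [0.2, 0.1, -0.3]
finger_gap: 0.355
```

Emit:
{"api": "send_rows", "payload": {
  "motion": [
    {"gripper": 0,"travel": [0,0,0],"rotation": [0,0,0]},
    {"gripper": 0,"travel": [0,0,0],"rotation": [0,0,0]},
    {"gripper": 0,"travel": [0,0,0],"rotation": [0,0,0]},
    {"gripper": 0,"travel": [0,0,0],"rotation": [0,0,0]}
  ]
}}

```text
t: 6.92
tcp_pos: [0.4156, 0.3587, 0.0024]
tool_rot: [0.993, -0.12, 0.0, -0.0]
force: [0.8, -0.3, -0.1]
finger_gap: 0.093
```

Emit:
{"api": "send_rows", "payload": {
  "motion": [
    {"gripper": 0,"travel": [-5,0,0],"rotation": [0,0,0]},
    {"gripper": 0,"travel": [-10,0,0],"rotation": [0,0,0]},
    {"gripper": 0,"travel": [-12,0,0],"rotation": [0,0,0]},
    {"gripper": 0,"travel": [-12,0,0],"rotation": [0,0,0]},
    {"gripper": 0,"travel": [-12,0,0],"rotation": [0,0,0]},
    {"gripper": 0,"travel": [-12,0,0],"rotation": [0,0,0]},
    {"gripper": 0,"travel": [-12,0,0],"rotation": [0,0,0]},
    {"gripper": 0,"travel": [-10,0,0],"rotation": [0,0,0]},
    {"gripper": 0,"travel": [-5,0,0],"rotation": [0,0,0]},
    {"gripper": 0,"travel": [0,0,0],"rotation": [0,0,0]}
  ]
}}

```text
t: 7.75
tcp_pos: [0.3262, 0.3802, 0.0024]
tool_rot: [0.993, -0.119, -0.001, 0.0]
force: [-0.6, 0.2, -0.6]
finger_gap: 0.096
```

```bash
python3 - <<'E'
from h import *
s,r=st()
t=manip.snapshot("top")[:,:,::-1];b=manip.snapshot("wrist")[:,:,::-1]
cv2.imwrite("pics/t4f.png",t);cv2.imwrite("pics/w4f.png",b)
cv2.imwrite("pics/w4.png",np.vstack([cv2.resize(b[0:260,150:370],(440,520)),])) 
E
```

```text
t 7.75 tcp [0.3262 0.3802 0.0024] F [-0.6  0.2 -0.6] gap 0.096 q [0.64 0.76 1.89 0.   0.49 2.45]
tool axes cols
 [[ 0.972 -0.237 -0.001]
 [-0.237 -0.972 -0.001]
 [-0.001  0.001 -1.   ]]
```

View pics/w4.png

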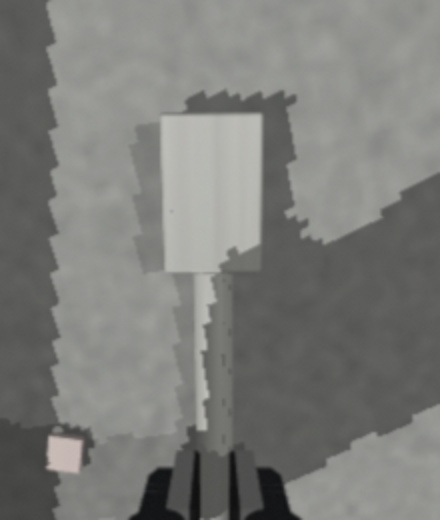

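The pin is fully out: the handle is at u 231-281, v 56-136 in the wrist frame, aligned with the tool x axis. Computing the handle centre.

```bash
python3 - <<'E'
from h import *
s,r=st()
c=manip.calibration("wrist")
a=ray(c,256,135.7,.01);b=ray(c,256.2,57,.01);print(a,b,np.linalg.norm(a-b))
h=(a+b)/2;print("handle c",h,dist(h,r,s["tcp_pos"]),"shoulder",dist(a,r,s["tcp_pos"]))
for p in((231,57),(281,57),(231.3,135),(281,135)):print(ray(c,*p,.01))
c=manip.calibration("top");e=(ray(c,256.3,216.5,.114)+ray(c,269.3,216,.114))/2;print(e)
E
```

```text
t 7.85 tcp [0.3281 0.3804 0.0025] F [-0.1 -0.3  0.2] gap 0.094 q [0.64 0.76 1.89 0.   0.49 2.45]
tool axes cols
 [[ 0.971 -0.238  0.   ]
 [-0.238 -0.971  0.   ]
 [ 0.    -0.    -1.   ]]
[0.386 0.366 0.01 ] [0.42   0.3575 0.01  ] 0.03504639781775009
handle c [0.403   0.36175 0.01   ] [77.2  0.3 -7.5] shoulder [59.6  0.2 -7.5]
[0.4228 0.3686 0.01  ]
[0.4173 0.3465 0.01  ]
[0.3892 0.3776 0.01  ]
[0.3834 0.354  0.01  ]
[ 0.4886 -0.0112  0.114 ]
```

Emit:
{"api": "send_rows", "payload": {
  "motion": [
    {"gripper": 60,"travel": [0,0,0],"rotation": [0,0,0]},
    {"gripper": 60,"travel": [0,0,0],"rotation": [0,0,0]},
    {"gripper": 60,"travel": [0,0,-20],"rotation": [0,0,0]},
    {"gripper": 60,"travel": [20,0,-10],"rotation": [0,0,0]},
    {"gripper": 60,"travel": [30,0,0],"rotation": [0,0,0]},
    {"gripper": 60,"travel": [28,0,0],"rotation": [0,0,0]},
    {"gripper": 60,"travel": [0,0,15],"rotation": [0,0,0]},
    {"gripper": 50,"travel": [0,0,10],"rotation": [0,0,0]},
    {"gripper": 50,"travel": [0,0,4.5],"rotation": [0,0,0]},
    {"gripper": 50,"travel": [0,0,0],"rotation": [0,0,0]}
  ]
}}

```text
t: 8.68
tcp_pos: [0.402, 0.3606, 0.0015]
tool_rot: [0.993, -0.12, -0.002, 0.001]
force: [0.1, 1.0, -0.5]
finger_gap: 0.583
```

Emit:
{"api": "send_rows", "payload": {
  "motion": [
    {"gripper": 10,"travel": [0,0,0],"rotation": [0,0,0]},
    {"gripper": 10,"travel": [0,0,0],"rotation": [0,0,0]},
    {"gripper": 10,"travel": [0,0,0],"rotation": [0,0,0]},
    {"gripper": 10,"travel": [0,0,0],"rotation": [0,0,0]},
    {"gripper": 10,"travel": [0,0,0],"rotation": [0,0,0]}
  ],
  "newtons": 80
}}

```text
t: 9.1
tcp_pos: [0.4034, 0.3619, 0.0035]
tool_rot: [0.993, -0.12, -0.0, -0.0]
force: [-1.8, 0.5, 3.5]
finger_gap: 0.246
```

Emit:
{"api": "send_rows", "payload": {
  "motion": [
    {"gripper": 10,"travel": [0,0,-10],"rotation": [0,0,0]},
    {"gripper": 10,"travel": [0,0,-20],"rotation": [0,0,0]},
    {"gripper": 10,"travel": [0,0,-30],"rotation": [0,0,0]},
    {"gripper": 10,"travel": [0,0,-35],"rotation": [0,0,0]},
    {"gripper": 10,"travel": [0,0,-35],"rotation": [0,0,0]},
    {"gripper": 10,"travel": [0,0,-25],"rotation": [0,0,0]},
    {"gripper": 10,"travel": [18,28,-10],"rotation": [0,0,0]},
    {"gripper": 10,"travel": [21.5,33.7,0],"rotation": [0,0,0]},
    {"gripper": 10,"travel": [21.5,33.7,0],"rotation": [0,0,0]},
    {"gripper": 10,"travel": [21.5,33.7,0],"rotation": [0,0,0]},
    {"gripper": 10,"travel": [21.5,33.7,0],"rotation": [0,0,0]},
    {"gripper": 10,"travel": [21.5,33.7,0],"rotation": [0,0,0]}
  ]
}}

```text
t: 10.1
tcp_pos: [0.4791, 0.139, 0.1687]
tool_rot: [0.993, -0.12, 0.001, -0.0]
force: [1.5, 0.3, -1.3]
finger_gap: 0.247
```

Emit:
{"api": "send_rows", "payload": {
  "motion": [
    {"gripper": 10,"travel": [0,0,0],"rotation": [0,0,-6.7]},
    {"gripper": 10,"travel": [0,0,0],"rotation": [0,0,-6.7]},
    {"gripper": 10,"travel": [0,0,0],"rotation": [0,0,-6.7]},
    {"gripper": 10,"travel": [0,0,0],"rotation": [0,0,-6.7]},
    {"gripper": 10,"travel": [0,0,0],"rotation": [0,0,-6.7]},
    {"gripper": 10,"travel": [0,0,0],"rotation": [0,0,-6.7]},
    {"gripper": 10,"travel": [0,0,0],"rotation": [0,0,-6.7]},
    {"gripper": 10,"travel": [0,0,0],"rotation": [0,0,-6.7]},
    {"gripper": 10,"travel": [0,0,0],"rotation": [0,0,-6.7]},
    {"gripper": 10,"travel": [0,0,0],"rotation": [0,0,-6.7]},
    {"gripper": 10,"travel": [0,0,0],"rotation": [0,0,-6.7]},
    {"gripper": 10,"travel": [0,0,0],"rotation": [0,0,-6.7]}
  ]
}}

```text
t: 11.1
tcp_pos: [0.4788, 0.1407, 0.1684]
tool_rot: [0.834, 0.552, 0.0, 0.0]
force: [0.5, -0.4, -0.8]
finger_gap: 0.243
```

Emit:
{"api": "send_rows", "payload": {
  "motion": [
    {"gripper": 10,"travel": [0,0,0],"rotation": [0,0,-6.7]},
    {"gripper": 10,"travel": [0,0,0],"rotation": [0,0,-6.7]},
    {"gripper": 10,"travel": [0,0,0],"rotation": [0,0,-6.7]},
    {"gripper": 10,"travel": [0,0,0],"rotation": [0,0,-6.7]},
    {"gripper": 10,"travel": [0,0,0],"rotation": [0,0,0]},
    {"gripper": 10,"travel": [0,0,0],"rotation": [0,0,0]},
    {"gripper": 10,"travel": [0,0,0],"rotation": [0,0,0]}
  ]
}}

```text
t: 11.68
tcp_pos: [0.4788, 0.1408, 0.1682]
tool_rot: [0.687, 0.727, 0.0, 0.0]
force: [-0.1, 0.3, -0.6]
finger_gap: 0.248
```

```bash
python3 - <<'E'
from h import *
s,r=st()
im={n:manip.snapshot(n)[:,:,::-1] for n in("top","scene","wrist")}
for n in im:cv2.imwrite(f"pics/{n}5.png",im[n])
f=lambda i,x,y,w,h:cv2.resize(i[y:y+h,x:x+w],(400,300),interpolation=cv2.INTER_CUBIC)
cv2.imwrite("pics/m5.png",np.vstack([np.hstack([f(im["top"],200,170,100,75),f(im["scene"],200,160,100,75)]),np.hstack([f(im["wrist"],0,0,512,384),f(im["top"],330,180,100,75)])]))
E
```

```text
t 11.68 tcp [0.4788 0.1408 0.1682] F [-0.1  0.3 -0.6] gap 0.248 q [0.06 0.45 1.81 0.   0.88 0.  ]
tool axes cols
 [[-0.057  0.998  0.   ]
 [ 0.998  0.057  0.   ]
 [ 0.     0.    -1.   ]]
```

View pics/m5.png

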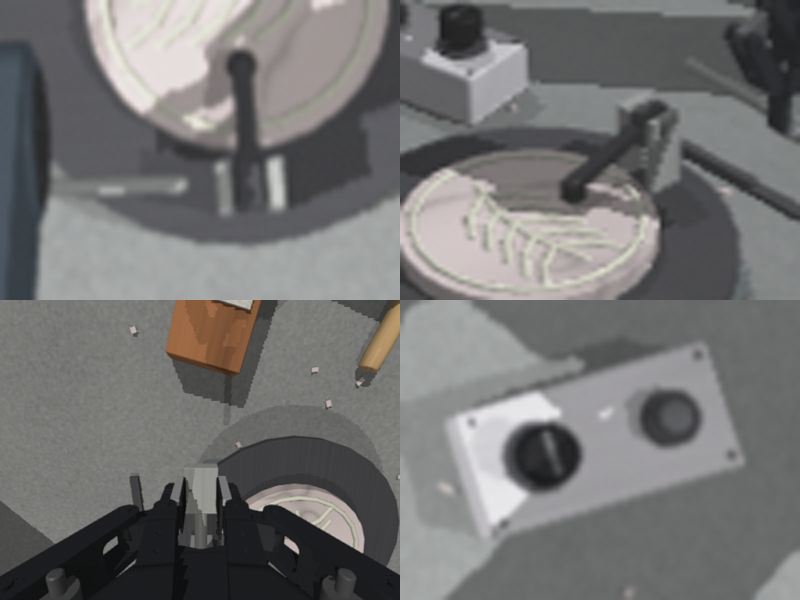

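The pin is held level pointing at the clamp: tip at (246.8,216.5) in the top view, ears at (256.3,216.3) and (269.3,215.5). Calibrating the camera against the known tip.

```bash
python3 - <<'E'
from h import *
s,r=st()
c=manip.calibration("top")
print("tip meas",ray(c,246.75,216.5,.170),"shank",ray(c,216,217,.170),"exp",s["tcp_pos"]-r[:,0]*.113)
a,b=ray(c,256.3,216.4,.114),ray(c,269.3,215.7,.114);print(a,b,(a+b)/2,(a-b))
im=cv2.imread("pics/top5.png")
g=cv2.cvtColor(im,6)
np.set_printoptions(linewidth=200)
print(g[206:228,250:276])
print(g[210:222,236:252])
E
```

```text
t 11.83 tcp [0.4789 0.1408 0.168 ] F [ 0.7 -0.5 -1.1] gap 0.249 q [0.06 0.45 1.81 0.   0.88 0.  ]
tool axes cols
 [[-0.058  0.998  0.   ]
 [ 0.998  0.058  0.   ]
 [ 0.     0.    -1.   ]]
tip meas [0.4834 0.0267 0.17  ] shank [0.481  0.0983 0.17  ] exp [0.48547062 0.02795283 0.16800593]
[0.4879 0.0047 0.114 ] [ 0.4902 -0.027   0.114 ] [ 0.48905 -0.01115  0.114  ] [-0.0023  0.0317  0.    ]
[[ 81  91  98 102 104 106 114 127 122  80  57  59  59  62  82 111 125 119 102  90  80  70  67  65  64  63]
 [ 58  67  74  77  79  80  87  95  94  70  58  59  59  59  67  77  80  74  69  67  64  63  64  64  64  65]
 [ 53  55  57  59  59  64  69  76  74  60  58  60  59  60  61  63  63  70  79  86  77  65  64  64  63  65]
 [ 59  58  57  59  67  79  83  80  65  57  58  59  59  57  57  61  77 109 132 140 115  76  63  63  63  63]
 [ 73  73  72  83 108 120 110  94  66  56  60  61  61  65  64  62 100 158 180 178 135  82  62  62  64  63]
 [ 81  79  82 104 148 159 132  98  65  58  62  62  68  81  79  67 109 178 198 189 140  83  63  63  64  65]
 [ 82  81  84 108 153 156 132  97  63  58  63  64  72  89  86  70 1
[... 1750 characters left out ...]
  82  81  81  80  81  81  79]
 [ 81  80  81  81  81  81  81  81  81  81  81  82  82  82  82  81]
 [ 86  87  89  88  88  88  90  89  90  89  85  83  82  83  83  82]
 [106 106 107 107 107 108 109 109 113 116 103  87  84  82  82  83]
 [122 121 123 123 124 123 123 128 142 151 128  94  81  83  82  82]
 [126 126 126 125 124 126 130 141 166 164 132  93  83  82  83  82]
 [119 118 118 117 117 123 133 141 152 138 110  87  80  82  82  82]
 [ 98  97  97  97  97 101 108 112 114 100  88  82  81  80  82  81]
 [ 86  83  85  84  84  83  85  86  86  83  81  81  82  82  82  83]
 [ 88  88  89  87  85  83  83  83  83  82  81  82  83  82  83  83]
 [ 93  92  92  92  90  90  89  89  89  89  86  84  83  84  83  82]]
```

Emit:
{"api": "send_rows", "payload": {
  "motion": [
    {"gripper": 10,"travel": [-5,1.5,20],"rotation": [0,0,0]},
    {"gripper": 10,"travel": [-5,1.3,25],"rotation": [0,0,0]},
    {"gripper": 10,"travel": [0,0,15],"rotation": [0,0,0]},
    {"gripper": 10,"travel": [0,0,9.5],"rotation": [0,0,0]},
    {"gripper": 10,"travel": [0,0,0],"rotation": [0,0,0]},
    {"gripper": 10,"travel": [0,0,0],"rotation": [0,0,0]}
  ]
}}

```text
t: 12.33
tcp_pos: [0.4823, 0.131, 0.0983]
tool_rot: [0.686, 0.728, -0.0, -0.0]
force: [-0.2, 0.5, -0.8]
finger_gap: 0.249
```

```bash
python3 - <<'E'
from h import *
s,r=st()
im={n:manip.snapshot(n)[:,:,::-1] for n in("top","scene")}
for n in im:cv2.imwrite(f"pics/{n}6.png",im[n])
f=lambda i,x,y,w,h:cv2.resize(i[y:y+h,x:x+w],(400,600),interpolation=cv2.INTER_CUBIC)
cv2.imwrite("pics/m6.png",np.hstack([f(im["top"],236,191,40,60),f(im["scene"],248,170,40,60)]))
tip=s["tcp_pos"]-r[:,0]*.113+[0,0,.0015];sh=s["tcp_pos"]-r[:,0]*.06+[0,0,.0015]
eye=np.array([.4905,-.010,.1])
for n in im:
  c=manip.calibration(n);print(n,"tip",proj(c,tip),"shank",proj(c,sh),"eyeL",proj(c,eye+r[:,0]*.02),"earLtop",proj(c,eye+r[:,0]*.02+[0,0,.014]))
g=cv2.cvtColor(im["top"],6);print(g[208:224,242:274])
E
```

```text
t 12.33 tcp [0.4823 0.131  0.0983] F [-0.2  0.5 -0.8] gap 0.249 q [ 0.04  0.58  1.86  0.    0.71 -0.02]
tool axes cols
 [[-0.059  0.998 -0.001]
 [ 0.998  0.059  0.   ]
 [ 0.    -0.001 -1.   ]]
top tip [250.9 216.3] shank [229.6 217.2] eyeL [254.2 216.2] earLtop [254.2 215.8]
scene tip [268.  194.9] shank [280.1 202.1] eyeL [266.2 193.7] earLtop [266.3 189.9]
[[ 56  54  54  54  54  54  54  54  55  56  59  60  60  60  62  65  65  57
   58  60  59  59  62  65  67  78  83  87  79  67  63  65]
 [ 56  56  55  55  54  55  54  55  54  54  54  55  61  67  67  62  56  54
   59  63  64  65  63  64  84 122 137 142 117  78  64  63]
 [ 54  54  54  55  54  53  53  53  53  53  53  62  86 100  98  83  60  59
   69  77  81  83  80  68 105 165 185 181 138  83  64  64]
 [ 53  53  53  53  53  54  53  52  54  53  58  74 109 136 134 104  68  69
   84  91  91  93  87  71 111 181 202 193 143  84  64  64]
 [ 54  53  54  53  52  54  59  60  59  64  73  89 134 177 176 127  75  74
   92  94  95  95  89  72 109 179 205 195 146  86  63  65]
 [ 57  57  56  57  59  66  76  80  78  78  81  99 150 196 194 143  81  71

[... 689 characters left out ...]
1  80 136 194 207 189 114  65  64]
 [ 68  68  67  68  66  65  67  73  67  55  51  68 127 192 206 188 109  65
   90  97  95  96  94  82  79 134 195 207 190 116  65  63]
 [ 60  57  55  55  54  55  54  54  53  53  53  66 126 193 208 190 113  66
   87  94  94  94  92  85  84 130 188 202 187 120  70  66]
 [ 77  71  67  66  64  61  58  60  55  54  53  61 118 189 203 185 117  71
   80  86  84  84  85  84  91 126 166 175 164 114  77  73]
 [ 91  89  88  88  87  83  76  78  69  62  60  63 104 164 175 156 106  74
   75  80  81  79  83  85  93 117 134 138 130 103  88  88]
 [ 96  95  96  95  95  94  89  91  86  83  78  79  95 124 128 117  96  86
   85  87  89  88  90  91  94 102 108 107 104  96  93  94]]
```

View pics/m6.png

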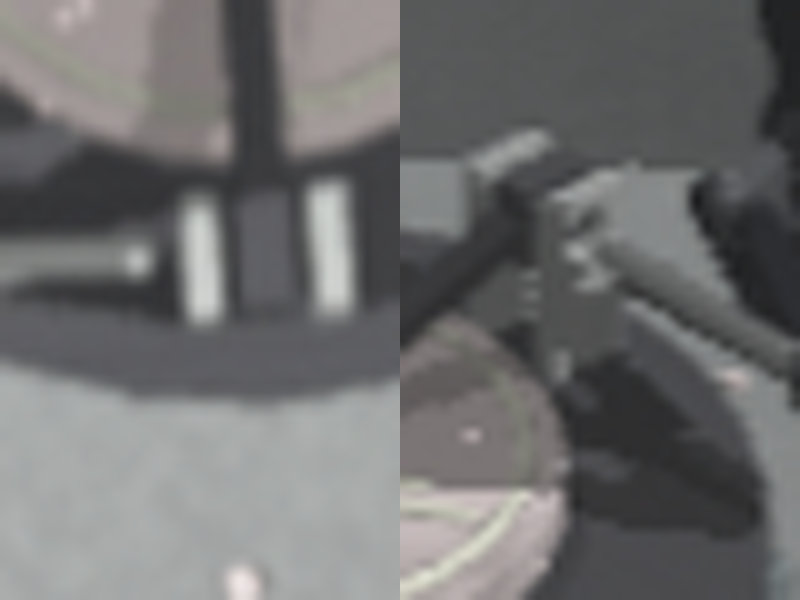

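The top view shows the tip at row 216.4 and the left eyelet row at 216.4. In the scene view the tip is at (268.5,195) and the eyelet at about (266.5,193.5), as predicted, so they are aligned. Inserting in steps and watching the force.

Emit:
{"api": "send_rows", "payload": {
  "motion": [
    {"gripper": 10,"travel": [-5,0,0],"rotation": [0,0,0]},
    {"gripper": 10,"travel": [-5,0,0],"rotation": [0,0,0]},
    {"gripper": 10,"travel": [-5,0,0],"rotation": [0,0,0]},
    {"gripper": 10,"travel": [-5,0,0],"rotation": [0,0,0]},
    {"gripper": 10,"travel": [0,0,0],"rotation": [0,0,0]}
  ]
}}

```text
t: 12.85
tcp_pos: [0.4838, 0.1099, 0.0987]
tool_rot: [0.686, 0.727, 0.0, 0.0]
force: [-0.0, 0.3, -0.3]
finger_gap: 0.245
```

Emit:
{"api": "send_rows", "payload": {
  "motion": [
    {"gripper": 10,"travel": [-6,0,0],"rotation": [0,0,0]},
    {"gripper": 10,"travel": [-6,0,0],"rotation": [0,0,0]},
    {"gripper": 10,"travel": [-5,0,0],"rotation": [0,0,0]},
    {"gripper": 10,"travel": [-5,0,0],"rotation": [0,0,0]},
    {"gripper": 10,"travel": [-5,0,0],"rotation": [0,0,0]},
    {"gripper": 10,"travel": [-5,0,0],"rotation": [0,0,0]},
    {"gripper": 10,"travel": [0,0,0],"rotation": [0,0,0]}
  ]
}}

```text
t: 13.43
tcp_pos: [0.4856, 0.0781, 0.0984]
tool_rot: [0.686, 0.727, 0.0, 0.0]
force: [-0.1, 0.1, -0.2]
finger_gap: 0.251
```

Emit:
{"api": "send_rows", "payload": {
  "motion": [
    {"gripper": 10,"travel": [-8,0,0],"rotation": [0,0,0]},
    {"gripper": 10,"travel": [-8,0,0],"rotation": [0,0,0]},
    {"gripper": 10,"travel": [-8,0,0],"rotation": [0,0,0]},
    {"gripper": 10,"travel": [-8,0,0],"rotation": [0,0,0]},
    {"gripper": 10,"travel": [-6,0,0],"rotation": [0,0,0]},
    {"gripper": 10,"travel": [-4,0,0],"rotation": [0,0,0]},
    {"gripper": 10,"travel": [-2,0,0],"rotation": [0,0,0]},
    {"gripper": 10,"travel": [0,0,0],"rotation": [0,0,0]}
  ]
}}

```text
t: 14.1
tcp_pos: [0.488, 0.0346, 0.0984]
tool_rot: [0.686, 0.728, 0.0, -0.0]
force: [-0.2, -0.6, -1.1]
finger_gap: 0.25
```

Emit:
{"api": "send_rows", "payload": {
  "motion": [
    {"gripper": 10,"travel": [-2,0,0],"rotation": [0,0,0]},
    {"gripper": 10,"travel": [-2,0,0],"rotation": [0,0,0]},
    {"gripper": 10,"travel": [0,0,0],"rotation": [0,0,0]}
  ]
}}

```text
t: 14.35
tcp_pos: [0.4882, 0.0311, 0.0984]
tool_rot: [0.686, 0.728, 0.0, -0.0]
force: [-0.6, -0.2, -1.4]
finger_gap: 0.25
```

Emit:
{"api": "send_rows", "payload": {
  "motion": [
    {"gripper": 10,"travel": [-1.5,0,0],"rotation": [0,0,0]},
    {"gripper": 10,"travel": [-1.5,0,0],"rotation": [0,0,0]},
    {"gripper": 10,"travel": [0,0,0],"rotation": [0,0,0]}
  ]
}}

```text
t: 14.6
tcp_pos: [0.4883, 0.0289, 0.0984]
tool_rot: [0.686, 0.728, 0.001, -0.001]
force: [-1.2, 4.3, -0.1]
finger_gap: 0.249
```

Emit:
{"api": "send_rows", "payload": {
  "motion": [
    {"gripper": 10,"travel": [-1,0,0],"rotation": [0,0,0]},
    {"gripper": 10,"travel": [-1,0,0],"rotation": [0,0,0]},
    {"gripper": 10,"travel": [0,0,0],"rotation": [0,0,0]}
  ]
}}

```text
t: 14.85
tcp_pos: [0.4882, 0.0286, 0.0984]
tool_rot: [0.686, 0.727, 0.002, -0.002]
force: [0.7, 11.6, 0.1]
finger_gap: 0.248
```

The shoulder is seated against the ear (about 12 N). Releasing and rising.

Emit:
{"api": "send_rows", "payload": {
  "motion": [
    {"gripper": 28,"travel": [1,0,0],"rotation": [0,0,0]},
    {"gripper": 45,"travel": [0,0,0],"rotation": [0,0,0]},
    {"gripper": 45,"travel": [0,0,0],"rotation": [0,0,0]},
    {"gripper": 45,"travel": [0,0,0],"rotation": [0,0,0]},
    {"gripper": 45,"travel": [0,0,-15],"rotation": [0,0,0]},
    {"gripper": 45,"travel": [0,0,-30],"rotation": [0,0,0]},
    {"gripper": 70,"travel": [0,0,-35],"rotation": [0,0,0]},
    {"gripper": 85,"travel": [0,0,-20],"rotation": [0,0,0]},
    {"gripper": 85,"travel": [40,0,0],"rotation": [0,0,0]},
    {"gripper": 85,"travel": [0,0,0],"rotation": [0,0,0]},
    {"gripper": 85,"travel": [0,0,0],"rotation": [0,0,0]}
  ]
}}

```text
t: 15.77
tcp_pos: [0.4858, 0.068, 0.1989]
tool_rot: [0.685, 0.729, 0.0, 0.0]
force: [1.6, -0.4, -0.4]
finger_gap: 0.997
```

```bash
python3 - <<'E'
from h import *
s,r=st()
im={n:manip.snapshot(n)[:,:,::-1] for n in("top","scene")}
for n in im:cv2.imwrite(f"pics/{n}7.png",im[n])
f=lambda i,x,y,w,h:cv2.resize(i[y:y+h,x:x+w],(400,600),interpolation=cv2.INTER_CUBIC)
cv2.imwrite("pics/m7.png",np.hstack([f(im["top"],236,191,60,90),f(im["scene"],238,160,50,75)]))
c=np.load("c3.npy",allow_pickle=True)
c=manip.calibration("top");print("mush top view latched",ray(c,330+544/4,180+157/4,.0855))
E
```

```text
t 15.77 tcp [0.4858 0.068  0.1989] F [ 1.6 -0.4 -0.4] gap 0.997 q [-0.09  0.39  1.8  -0.    0.95 -0.15]
tool axes cols
 [[-0.062  0.998  0.001]
 [ 0.998  0.062 -0.   ]
 [-0.     0.001 -1.   ]]
mush top view latched [ 0.4923 -0.5183  0.0855]
```

View pics/m7.png

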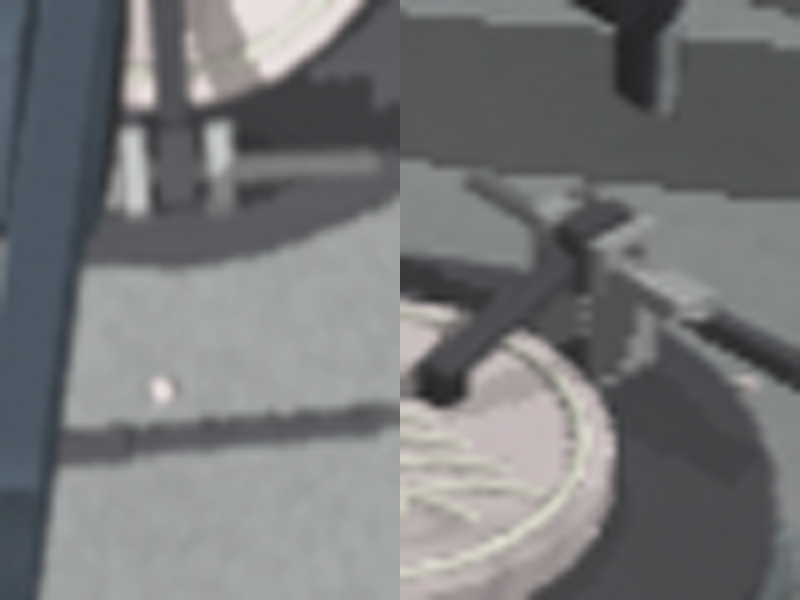

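The pin runs through both ears with the handle against the left ear; the tip sticks out about 53 mm (55 expected). Now going over the mushroom.

Emit:
{"api": "send_rows", "payload": {
  "motion": [
    {"gripper": 85,"travel": [-37.7,-1.8,0],"rotation": [0,0,0]},
    {"gripper": 85,"travel": [-37.7,-1.8,0],"rotation": [0,0,0]},
    {"gripper": 85,"travel": [-37.7,-1.8,0],"rotation": [0,0,0]},
    {"gripper": 85,"travel": [-37.7,-1.8,0],"rotation": [0,0,0]},
    {"gripper": 85,"travel": [-37.7,-1.8,0],"rotation": [0,0,0]},
    {"gripper": 85,"travel": [-37.7,-1.8,0],"rotation": [0,0,0]},
    {"gripper": 85,"travel": [-37.7,-1.8,0],"rotation": [0,0,0]},
    {"gripper": 85,"travel": [-37.7,-1.8,0],"rotation": [0,0,0]},
    {"gripper": 85,"travel": [-37.7,-1.8,0],"rotation": [0,0,0]},
    {"gripper": 85,"travel": [0,0,0],"rotation": [0,0,0]},
    {"gripper": 85,"travel": [0,0,0],"rotation": [0,0,0]}
  ]
}}

```text
t: 16.78
tcp_pos: [0.4892, -0.2757, 0.1974]
tool_rot: [0.688, 0.726, -0.0, -0.0]
force: [-0.8, -0.0, 0.6]
finger_gap: 0.995
```

```bash
python3 - <<'E'
from h import *
s,r=st()
c=manip.calibration("wrist");b=manip.snapshot("wrist")[:,:,::-1]
p=proj(c,[.491,-.272,.0855]).astype(int);print(p)
cv2.imwrite("pics/w8.png",cv2.resize(b[p[1]-75:p[1]+75,p[0]-100:p[0]+100],(800,600),interpolation=cv2.INTER_CUBIC))
E
```

```text
t 16.78 tcp [ 0.4892 -0.2757  0.1974] F [-0.8 -0.   0.6] gap 0.995 q [-0.71  0.49  1.63  0.    1.03 -0.77]
tool axes cols
 [[-0.054  0.999 -0.001]
 [ 0.999  0.054  0.001]
 [ 0.001 -0.001 -1.   ]]
[259 185]
```

View pics/w8.png

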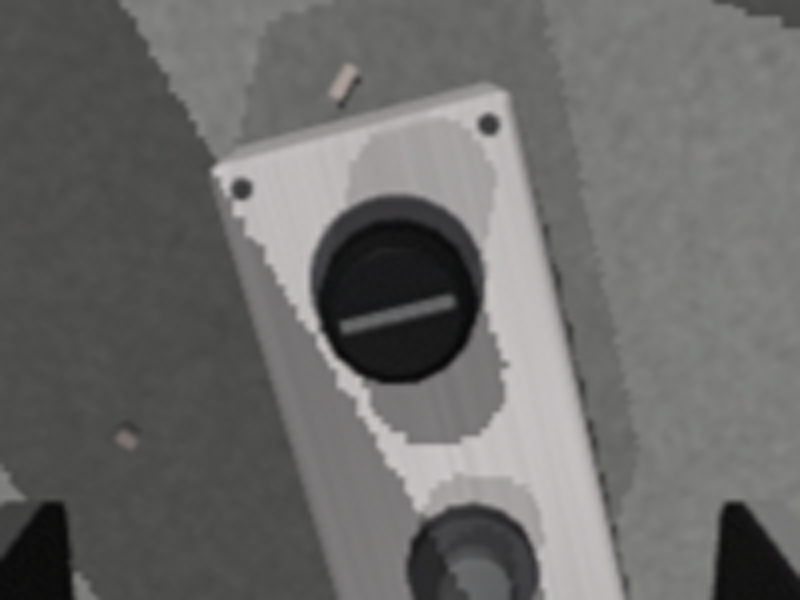

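The head centre is at about wrist pixel (258.5,188.5), so roughly (0.491,-0.274). Descending around it and pinching.

Emit:
{"api": "send_rows", "payload": {
  "motion": [
    {"gripper": 80,"travel": [1.6,2.4,25],"rotation": [0,0,0]},
    {"gripper": 75,"travel": [0,0,30],"rotation": [0,0,0]},
    {"gripper": 75,"travel": [0,0,30],"rotation": [0,0,0]},
    {"gripper": 70,"travel": [0,0,25],"rotation": [0,0,0]},
    {"gripper": 70,"travel": [0,0,17],"rotation": [0,0,0]},
    {"gripper": 70,"travel": [0,0,10],"rotation": [0,0,0]},
    {"gripper": 60,"travel": [0,0,0],"rotation": [0,0,0]},
    {"gripper": 50,"travel": [0,0,0],"rotation": [0,0,0]},
    {"gripper": 30,"travel": [0,0,0],"rotation": [0,0,0]},
    {"gripper": 30,"travel": [0,0,0],"rotation": [0,0,0]},
    {"gripper": 30,"travel": [0,0,0],"rotation": [0,0,0]},
    {"gripper": 30,"travel": [0,0,0],"rotation": [0,0,0]}
  ],
  "newtons": 40
}}

```text
t: 17.83
tcp_pos: [0.4903, -0.2702, 0.063]
tool_rot: [0.685, 0.728, -0.001, -0.002]
force: [-6.3, -0.8, 4.7]
finger_gap: 0.446
```

Emit:
{"api": "send_rows", "payload": {
  "motion": [
    {"gripper": 30,"travel": [0,-1,0],"rotation": [0,0,0]},
    {"gripper": 30,"travel": [0,0,0],"rotation": [0,0,6]},
    {"gripper": 30,"travel": [0,0,0],"rotation": [0,0,6]},
    {"gripper": 30,"travel": [0,0,0],"rotation": [0,0,6]},
    {"gripper": 30,"travel": [0,0,0],"rotation": [0,0,6]},
    {"gripper": 30,"travel": [0,0,0],"rotation": [0,0,6]},
    {"gripper": 30,"travel": [0,0,0],"rotation": [0,0,6]},
    {"gripper": 30,"travel": [0,0,0],"rotation": [0,0,6]},
    {"gripper": 30,"travel": [0,0,0],"rotation": [0,0,6]},
    {"gripper": 30,"travel": [0,0,0],"rotation": [0,0,6]},
    {"gripper": 30,"travel": [0,0,0],"rotation": [0,0,0]}
  ]
}}

```text
t: 18.75
tcp_pos: [0.4928, -0.2716, 0.0637]
tool_rot: [0.942, 0.336, 0.001, 0.002]
force: [-0.9, 0.3, 4.5]
finger_gap: 0.445
```

Emit:
{"api": "send_rows", "payload": {
  "motion": [
    {"gripper": 60,"travel": [0,0,0],"rotation": [0,0,0]},
    {"gripper": 70,"travel": [0,0,0],"rotation": [0,0,0]},
    {"gripper": 70,"travel": [0,0,0],"rotation": [0,0,0]},
    {"gripper": 70,"travel": [0,0,0],"rotation": [0,0,0]},
    {"gripper": 70,"travel": [0,0,-20],"rotation": [0,0,0]},
    {"gripper": 80,"travel": [0,0,-35],"rotation": [0,0,0]},
    {"gripper": 80,"travel": [0,0,-40],"rotation": [0,0,0]},
    {"gripper": 80,"travel": [0,0,-40],"rotation": [0,0,0]},
    {"gripper": 80,"travel": [0,0,0],"rotation": [0,0,0]},
    {"gripper": 80,"travel": [0,0,0],"rotation": [0,0,0]},
    {"gripper": 80,"travel": [0,0,0],"rotation": [0,0,0]}
  ]
}}

```text
t: 19.67
tcp_pos: [0.4909, -0.2705, 0.196]
tool_rot: [0.941, 0.337, -0.0, -0.0]
force: [0.1, 0.4, -0.6]
finger_gap: 0.936
```

```bash
python3 - <<'E'
from h import *
s,r=st()
im={n:manip.snapshot(n)[:,:,::-1] for n in("top","scene")}
for n in im:cv2.imwrite(f"pics/{n}9.png",im[n])
f=lambda i,x,y,w,h:cv2.resize(i[y:y+h,x:x+w],(400,300),interpolation=cv2.INTER_CUBIC)
rd=cv2.imread
cv2.imwrite("pics/m9.png",np.vstack([np.hstack([f(rd("pics/scene0.png"),180,140,80,60),f(rd("pics/scene7.png"),180,140,80,60)]),np.hstack([f(im["scene"],180,140,80,60),f(im["top"],220,170,100,75)])]))
E
```

```text
t 19.67 tcp [ 0.4909 -0.2705  0.196 ] F [ 0.1  0.4 -0.6] gap 0.936 q [-0.7   0.49  1.63  0.    1.02  0.18]
tool axes cols
 [[ 0.772  0.635 -0.001]
 [ 0.635 -0.772  0.001]
 [ 0.    -0.001 -1.   ]]
```

View pics/m9.png

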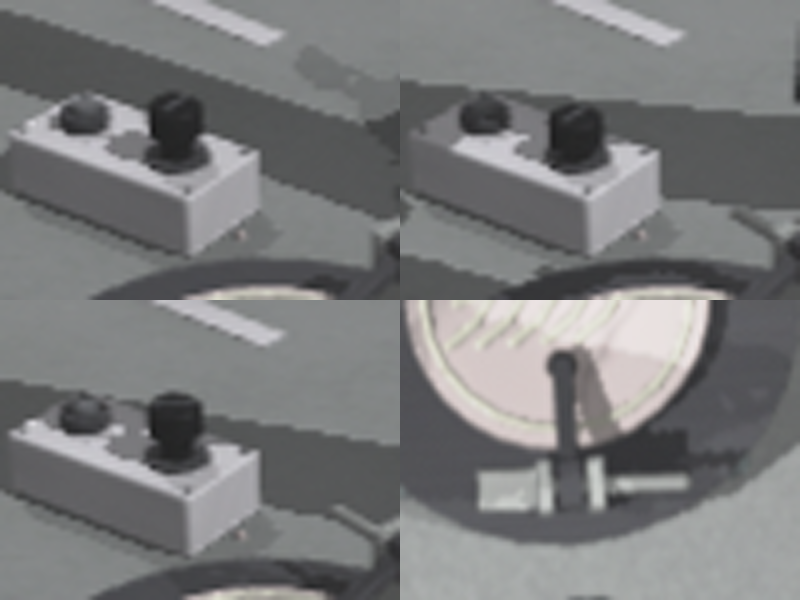

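The head is back up (same row as at the start, versus about 10 crop pixels lower when latched). The handle meets the left ear. One numeric check that the pin did not back out on release.

```bash
python3 - <<'E'
from h import *
c=manip.calibration("top")
tip=np.array([.4882,.0286,.0999])-np.array([-.059,.998,0])*.113
print("expected tip px at seating",proj(c,tip))
for n in("top6","top7","top9"):
    g=cv2.cvtColor(cv2.imread(f"pics/{n}.png"),6)
    print(n,g[214:218,285:298] if n!="top6" else g[214:219,244:256])
g=cv2.cvtColor(cv2.imread("pics/top9.png"),6);print(g[212:222:2,236:262])
E
```

```text
expected tip px at seating [292.2 214.7]
top6 [[ 80  80  82  91  97  98  95  86  82 100 154 199]
 [112 111 112 115 120 130 121  95  77  92 150 198]
 [130 129 129 129 145 171 153 103  69  84 147 198]
 [125 125 124 125 142 175 154  96  58  80 143 196]
 [ 99  97  96  96 106 126 110  74  52  72 133 193]]
top7 [[111 112 113 112 113 116 113 103  91  91  87  86  87]
 [125 126 125 124 125 126 123 114  98  93  93  94  94]
 [121 121 121 121 120 120 117 109  98  94  94  95  94]
 [104 106 103 103 102 103 102  98  95  93  93  93  96]]
top9 [[143 145 146 146 148 146 127 100  86  84  85  85  85]
 [172 172 171 171 172 168 144 112  89  84  84  86  85]
 [167 166 165 165 166 160 137 106  88  85  85  85  85]
 [128 127 125 124 125 121 109  92  84  84  84  84  91]]
[[ 83  82  87  99 106 107 107 109 110 109 109 110 112 115 119 124 134 145
  157 174 168 123  74  68  80  83]
 [ 84  84  92 126 165 176 177 176 176 174 173 174 173 173 173 173 175 172
  154 172 174 143  92  73  84  90]
 [ 82  82  82 111 162 175 175 174 173 173 172 173 172 173 174 173 171 164
  152 175 180 160 118  99  95  94]
 [ 82  81  82 111 163 174 174 173 174 176 177 176 180 189 190 177 173 166
  160 190 200 184 118  83  92  95]
 [ 91  89  90 126 180 181 178 183 193 200 201 200 200 198 187 179 172 163
  159 192 205 187 111  66  86  93]]
```

```bash
python3 -c "
from h import *
st();print(manip.sign_off())"
```

```text
t 19.77 tcp [ 0.4903 -0.2701  0.1946] F [-0.1 -0.4 -0.9] gap 0.936 q [-0.7   0.49  1.63  0.    1.02  0.18]
tool axes cols
 [[ 0.773  0.635 -0.003]
 [ 0.635 -0.773  0.003]
 [-0.001 -0.004 -1.   ]]
the job is handed in; nothing more can be done
None
```

The job is done in the order asked and handed in at 19.8 s of robot time.

- **Stop pressed:** I pushed the mushroom stop to the end of its travel at about 17 N and let go. The next picture showed the head sitting lower on its own, so it had latched.
- **Pin fitted:** I drew the pin out from under the tool rest by its shank and regrasped it by the handle. It went through both eyelets from the turntable's +y side without resistance, until the shoulder met the ear at about 12 N.
- **Stop released:** I turned the head 54° clockwise and let go. The last picture shows it back at its starting height.
- **Left alone:** The arm did not go near the start button, hammer, bowl or chisel. At hand-in it was clear of everything.

**Pin seating:** The last checks of the pin mostly agree with it being fully home. Its tip sticks out about 52 to 53 mm against 55 mm expected, and the handle's rear edge is where it should be. The tip edge read about half a pixel (roughly 1 mm) differently between the last two pictures, although nothing touched the pin between them. I put that down to changed lighting, and did not push the pin again.

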